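# Pop open the key box and hand over the scooter key

### The job

Gently press down the front of the closed grey key box's sprung lid until its push-to-release latch lets go, without forcing it hard against its stop, then move away and let the lid swing fully open by itself, keeping clear of it from then on. Then take the scooter key (oblong fob with a steel blade) out of the box and lay it flat in the shallow wooden tray, setting it down by hand rather than dropping it, and let go. Leave the round tag in the box and everything else on the desk where it is.

Things in the scene. Friction and masses are not known exactly. Their poses are not given: they have to be found in the camera images.
- keybox_floor (a point): Grey steel key box, fixed, 170 (x) by 226 (y) by 75 mm high, walls 5 mm. Point: centre of its raised inner floor, 30 mm above the desk, 45 mm below the rim; x from the front edge (robot side) to the hinge edge, z up. Inside: a divider along x at y = 0, 10 mm above the floor, and in the front middle a black latch housing, 68 mm wide, reaching to 42 mm before the centre.
- lid (a joint): Lid angle (rad): 0 shut and latched, below 0 (to -0.16) pressed in, 1.80 fully open, leaning back 103 degrees. A 155 by 212 mm plate let into the box's top, hinged along the far edge, 78 mm beyond the box centre, 73 mm above the desk. Once unlatched it swings up by itself on a damped spring in about 4 s, its front edge rising at about 8 cm/s.
- lid_press (a point): Where to press: on the lid's top, 130 mm from the hinge, midway across, by a bright strip; 73 mm above the desk, moves with the lid. Pressed straight down it yields lightly (2 N) for 1 to 14 mm, then against 6 to 7 N for 2 to 3 mm till the latch lets go; about 1 mm deeper is a stop, about 7 N per mm. The depth differs each time, unseen. 11 to 14 N means stop reached, latch free; stay under 25 N.
- key_fob (a point): Scooter key, loose, flat on the box floor in one half: black fob 54 (x) by 26 (y) by 16 mm (z), a steel blade 40 mm long, 8 wide, 3 thick out of its +x end; 94 mm in all, 45 g. Point: the fob's centre, half-way up; x points to the blade, z up. Pick it across its 26 mm width.
- tag_c (a point): Round black plastic locker tag, 36 mm across and 14 mm thick, loose in the other half of the box; its centre. To be left there.
- tray_in (a point): Shallow wooden hand-over tray, fixed, 160 mm (x) by 170 mm (y) outside, 18 mm high, walls and floor 5 mm thick; this point is the centre of its inner floor, 5 mm above the desk.
- mug: White mug, 80 mm across, 90 mm high, loose at the back of the desk; origin at its underside. Bystander.
- stapler: Black stapler, 125 mm long, 45 mm high, loose at the back of the desk; origin at its underside. Bystander.

How it is judged:
By the outcome, as a careful person would: the job done as asked, in the order asked, and still so for the second after the job is handed in, with the robot touching nothing.
It also fails if it takes over 58 s, if anything falls off the work surface, if the arm or the gripper's body presses on something with over 40 N, if the wrist force passes 120 N, or if a joint passes its speed limit or range.

### The arm

A 6-joint arm with a two-finger parallel gripper is mounted at the origin on the work surface. World frame = base frame: x ahead of the robot, y to its left, z up, the work surface at z = 0. Lengths are in m, angles in rad, forces in N, time in s.
With the tool pointing down it reaches from about 0.35 to 0.775 m from the base axis. Payload 5.5 kg.
Tool frame: the origin (TCP) lies between the finger pads; the fingertips stand 11 mm ahead of it and the grasp point (between the pads) lies 8 mm behind it (tips_ahead is the distance from the TCP to the fingertips, in m); z points along the fingers, y is the line along which they close (so a half turn about z gives the same grasp; the last joint's range is limited). The gripper opens to 85 mm and grips with 20 to 120 N. Pads are 22 mm wide; open, the fingers measure 114 mm over their backs; the gripper's body (76 mm by 85 mm) begins 54 mm behind the grasp point. The pads swing forward as they close: fully open they stand 13 mm farther back than shut.
Start: joints at [-1.386, 0.313, 0.046, 1.304, 0, 1.431], TCP at [0.183, -0.545, 0.242] pointing down, gripper open.
Joint ranges: [-2.76, 2.76], [-0.86, 1.69], [-1.03, 1.26], [-2.2, 2.34], [-1.47, 1.5], [-3.14, 3.14]. Speed limits (rad/s): [2.57, 2.57, 3.14, 3.14, 3.14, 3.14].

### API

Orientations are given as a unit quaternion [w, x, y, z].
In Python, from workcell import * gives the robot as it stands. The module is installed in compiled form; this text tells all that it offers.
- The arm moves only by the tool jog_arm, never from a script. Its argument "moves" is a list of rows, each an object with "fingers": the closure, from 0 (fully open) to 1 (shut); "slide": the shift along the tool's x, y, z in mm, a list of three; "angular": the turn, a rotation vector about the tool's x, y, z in degrees, a list of three. A call has 1 to 10 rows; each row is the pose to reach, as a shift and turn from the pose commanded when the call began, along the tool's axes at that moment; what a row does not reach only later rows make up. A row lasts 1/12 s, in which the tool goes at most 41.7 mm and 7.16 degrees, less where a joint would pass 70% of its speed; a pose out of reach is approached as far as the arm can. A call with a gripper value outside its range is refused whole. The fingers move at their own pace and stop on an object; "squeeze" is the grip in N (left out, the last holds). Time passes only in rows, so rows that repeat a pose let the fingers close. It gives the time, the measured TCP pose, the force, the opening and the grip force at its end, in the units of the state.
- get_state(): the state, without advancing time (a new reading comes with each control period).
- read_camera(name): name is "scene" or "top"; returns a dict with "color" (400x640x3 uint8, red, green, blue), "fovy" (degrees; the focal length in pixels is half the picture's height over the tangent of half this angle, whatever the lens; pixels are square), "cx", "cy" (the principal point, pixels), "world_from_camera" (4x4, takes a point from camera to world coordinates). Camera axes: x right, y down, z forward; pixel columns grow to the right and rows downward; lengths in m; the calibration is good to about 2 mm. A picture is of the moment at which its call begins. There is no depth.
- hand_in(): hands the job in; it is judged then, once.
Trained networks look in a picture, given as the dict that the camera call returned (one of the last four; its "shot" number tells which), for a name from the list of things; names that differ only in an ending like _2 or _b are one class to them, and where a whole thing is asked for, a point or a joint stands for the part that bears it (a point fixed in the world has none). Each returns a list of dicts, best first, with "p" (0 to 1); they miss things now and then, are a little off and sometimes report something else, mostly with a low value. They report only what shows in the picture. A call takes as long as a camera call.
- look_for(target, picture): "point" ([column, row] in pixels, amid what is visible of it).
- tip_of(target, picture): "point" ([column, row] in pixels: a listed point, or the origin of a listed thing).
The state is a dict: "clock": time; "joint_pos": joint angles; "qvel": joint speeds; "tau": joint torques, N m; "tcp_pos": TCP position; "orientation": TCP orientation; "wrist_force": force on the tool from outside, world axes, zero at the start; "ft_torque": the same for the moment, N m; "finger_gap": finger opening in m; "grip_force": force on a finger pad.
Only numpy, scipy, OpenCV 4.12 (cv2) and the standard library are available. Lean on these libraries where they do the work, as an engineer would, in place of code of your own. Each camera call takes 0.05 s, during which the arm holds its last target. There are 200 camera calls.

## Working session

There is one attempt and no reset: what is moved stays moved. The work goes in short steps, Python scripts to look and compute and a tool call to move; the robot and the scene stay as the last step left them, time stands still between calls to the robot, and variables do not carry over. Pictures are saved under pics/ and viewed, at most 10 in all, crops included, and the job is handed in when it is done.

Besides the shell and the picture viewer there is one more tool, called after "Request:" in YAML: its name, and indented under it one key for each argument. jog_arm: Moves the arm, as the interface text tells. Its arguments: {"type":"object","properties":{"moves":{"type":"array","items":{"type":"object","properties":{"fingers":{"type":"number"},"slide":{"type":"array","items":{"type":"number"}},"angular":{"type":"array","items":{"type":"number"}}}}},"squeeze":{"type":"number"}},"required":["moves"]}

```bash
mkdir -p pics; cat > h.py <<'E'
from workcell import *
import numpy as np, cv2
from scipy.spatial.transform import Rotation as R
def ray(c,p):
    T=np.array(c["world_from_camera"]); f=200/np.tan(np.radians(c["fovy"])/2)
    d=T[:3,:3]@np.array([(p[0]-c["cx"])/f,(p[1]-c["cy"])/f,1.]); return T[:3,3],d
def at(c,p,z):
    o,d=ray(c,p); return o+d*(z-o[2])/d[2]
def proj(c,X):
    T=np.array(c["world_from_camera"]); f=200/np.tan(np.radians(c["fovy"])/2)
    q=T[:3,:3].T@(np.array(X)-T[:3,3]); return q[:2]/q[2]*f+[c["cx"],c["cy"]]
def save(c,n): cv2.imwrite("pics/"+n,c["color"][:,:,::-1])
def Rt(s): 
    q=s["orientation"]; return R.from_quat([q[1],q[2],q[3],q[0]])
E
python3 - <<'E'
from h import *
Z=dict(keybox_floor=.03,lid_press=.073,tray_in=.005,mug=0,stapler=0,lid=.073)
for n in("top","scene"):
    c=read_camera(n); save(c,n+"0.png")
    print(n,np.round(c["world_from_camera"],3).tolist(),c["fovy"])
    for k,z in Z.items():
        for f in (tip_of,look_for):
            r=[x for x in f(k,c)][:2]
            print(k,f.__name__,[(np.round(x["point"],1).tolist(),round(x["p"],2),at(c,x["point"],z).round(4).tolist()) for x in r])
s=get_state();print(s)
E
```

```text
top [[-0.012, -0.994, 0.11, 0.529], [-0.999, 0.008, -0.032, -0.0], [0.031, -0.11, -0.993, 0.878], [0.0, 0.0, 0.0, 1.0]] 51.28379155298026
keybox_floor call []
keybox_floor call [([388.3, 232.0], 0.82, [0.5601, -0.1691, 0.03])]
lid_press call []
lid_press call [([392.3, 230.8], 0.89, [0.5608, -0.1684, 0.073])]
tray_in call [([300.1, 129.6], 0.51, [0.7824, 0.0097, 0.005]), ([357.3, 140.7], 0.23, [0.7576, -0.1129, 0.005])]
tray_in call [([231.9, 237.8], 0.56, [0.5525, 0.1527, 0.005])]
mug call [([297.5, 126.1], 0.9, [0.7917, 0.0154, 0.0])]
mug call [([300.7, 123.2], 0.95, [0.7981, 0.0084, 0.0])]
stapler call [([355.4, 140.8], 0.69, [0.7587, -0.1095, 0.0])]
stapler call [([356.6, 139.1], 0.69, [0.7625, -0.1121, 0.0])]Traceback (most recent call last):
  File "<stdin>", line 8, in <module>
ValueError: it knows: key_fob, keybox_floor, lid_press, mug, stapler, tag, tray_in
```

```bash
python3 - <<'E'
from h import *
c=read_camera("top")
cv2.imwrite("pics/top1.png",cv2.resize(c["color"][80:360,140:540,::-1],(800,560),interpolation=cv2.INTER_CUBIC))
c=read_camera("scene"); save(c,"scene1.png")
print(np.round(c["world_from_camera"],3).tolist(),c["fovy"])
Z=dict(keybox_floor=.03,lid_press=.073,tray_in=.005)
for k,z in Z.items():
    for n,f in (("tip",tip_of),("look",look_for)):
        print(k,n,[(np.round(x["point"],1).tolist(),round(x["p"],2),at(c,x["point"],z).round(4).tolist()) for x in f(k,c)[:2]])
s=get_state();print(s)
E
```

```text
[[0.866, 0.346, -0.361, 0.869], [0.5, -0.566, 0.656, -0.454], [0.022, -0.749, -0.663, 0.512], [0.0, 0.0, 0.0, 1.0]] 55.65327109965845
keybox_floor tip []
keybox_floor look [([225.0, 263.5], 0.6, [0.5593, -0.1892, 0.03])]
lid_press tip [([198.2, 231.5], 0.65, [0.5093, -0.1851, 0.073])]
lid_press look [([223.6, 251.2], 0.75, [0.5699, -0.1958, 0.073])]
tray_in tip [([324.9, 169.3], 0.97, [0.5592, 0.141, 0.005])]
tray_in look [([324.5, 172.0], 0.81, [0.5632, 0.132, 0.005])]
{'clock': 0.95, 'joint_pos': array([-1.38559383e+00,  3.13172429e-01,  4.61194098e-02,  1.30360300e+00,
       -2.00185864e-05,  1.43121086e+00]), 'qvel': array([ 0.00143939,  0.00073144,  0.00200207,  0.00019351, -0.00097464,
        0.00057526]), 'tau': array([-8.65093170e-04, -4.80473578e+01,  2.98811620e+01,  5.50573441e-04,
       -2.11911579e-04, -1.63460008e-06]), 'tcp_pos': array([ 0.18348894, -0.54498668,  0.24234683]), 'orientation': array([ 7.03661441e-05,  9.86843048e-01,  1.61681149e-01, -8.40667148e-06]), 'wrist_force': array([-0.0229587 ,  0.36145928, -0.34191847]), 'ft_torque': array([-0.0160683 , -0.01866143,  0.04860399]), 'grip_force': 0.0, 'finger_gap': 0.08541327007021252}
```

View pics/top1.png

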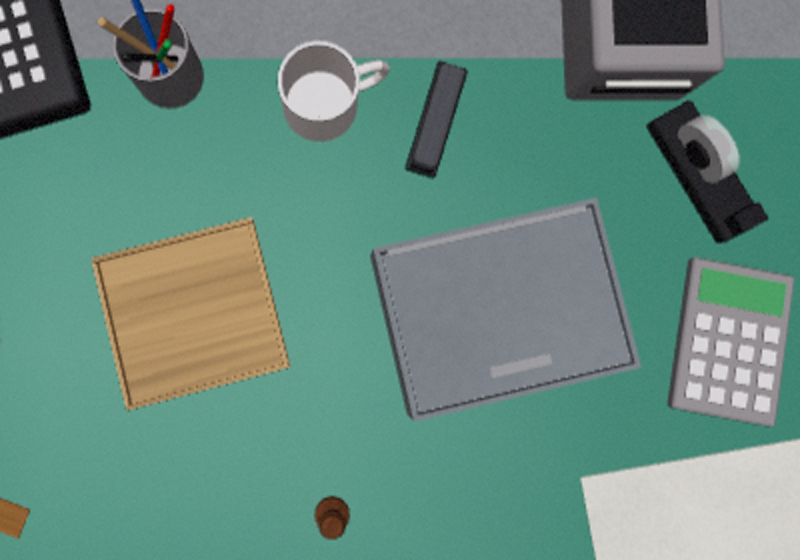

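View pics/scene1.png

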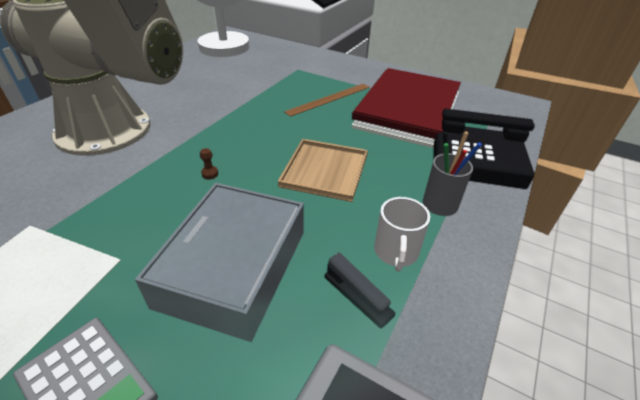

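The top view shows the shut box with its rim corners at crop (375,252), (597,201), (637,366) and (414,417), and the strip at (521,365). The tray is at crop (94..289, 220..409). The scene view agrees.

```bash
python3 - <<'E'
from h import *
c=read_camera("top")
def q(P,z): 
    return np.array([at(c,(140+u/2,80+v/2),z) for u,v in P])
b=q([(374,252),(597,201),(637,366),(413,417)],.075); t=q([(94,260),(252,220),(289,367),(128,409)],.018)
for n,p in(("box",b),("tray",t)):
    print(n,p.round(4).tolist(),p.mean(0).round(4)); e=[np.linalg.norm(p[i]-p[i-1]) for i in range(4)];print(np.round(e,4))
    v=(p[0]+p[1]-p[2]-p[3]); print("yaw",np.degrees(np.arctan2(v[1],v[0])))
    w=p[0]+p[3]-p[1]-p[2]; print("yaw y",np.degrees(np.arctan2(-w[0],w[1])))
print("strip",q([(521,365)],.073))
s=get_state(); r=Rt(s); print(r.as_matrix().round(3))
E
```

```text
box [[0.61, -0.0421, 0.075], [0.6586, -0.2625, 0.075], [0.4974, -0.2944, 0.075], [0.4522, -0.077, 0.075]] [ 0.5546 -0.169   0.075 ]
[0.1616 0.2257 0.1643 0.222 ]
yaw 11.82541957312799
yaw y 12.085397811137618
tray [[0.61, 0.2427, 0.018], [0.6503, 0.0812, 0.018], [0.4987, 0.0433, 0.018], [0.4589, 0.2053, 0.018]] [0.5545 0.1431 0.018 ]
[0.1557 0.1664 0.1562 0.1669]
yaw 13.966763686504338
yaw y 13.900914594826386
strip [[ 0.49971722 -0.182331    0.073     ]]
[[ 0.948  0.319  0.   ]
 [ 0.319 -0.948 -0.   ]
 [ 0.     0.    -1.   ]]
```

Request:
jog_arm:
  moves:
    - {"slide": [421,-243,110],"angular": [0,0,0],"fingers": 1}
    - {"slide": [421,-243,110],"angular": [0,0,0],"fingers": 1}
    - {"slide": [421,-243,110],"angular": [0,0,0],"fingers": 1}
    - {"slide": [421,-243,110],"angular": [0,0,0],"fingers": 1}
    - {"slide": [421,-243,110],"angular": [0,0,0],"fingers": 1}
    - {"slide": [421,-243,110],"angular": [0,0,0],"fingers": 1}
    - {"slide": [421,-243,110],"angular": [0,0,0],"fingers": 1}
    - {"slide": [421,-243,110],"angular": [0,0,0],"fingers": 1}
    - {"slide": [421,-243,110],"angular": [0,0,0],"fingers": 1}
    - {"slide": [421,-243,110],"angular": [0,0,0],"fingers": 1}

```text
clock: 1.83
tcp_pos: [0.4533, -0.2385, 0.1502]
orientation: [0.0, 0.987, 0.162, 0.0]
wrist_force: [-0.0, 0.0, -0.3]
finger_gap: -0.0002
grip_force: 0.0
```

Request:
jog_arm:
  moves:
    - {"slide": [67,-38,20]}
    - {"slide": [67,-38,20]}
    - {"slide": [67,-38,35]}
    - {"slide": [67,-38,52]}
    - {"slide": [67,-38,52]}
    - {"slide": [67,-38,52]}

```text
schema error: expected keys fingers, slide, angular
```

```bash
python3 - <<'E'
from h import *
c=read_camera("scene")
cv2.imwrite("pics/sc2.png",cv2.resize(c["color"][130:350,100:350,::-1],None,fx=2.5,fy=2.5,interpolation=cv2.INTER_CUBIC))
s=get_state();print(s["tcp_pos"],s["wrist_force"]); print(proj(c,s["tcp_pos"]+[0,0,-.011]),[(x["point"],x["p"]) for x in tip_of("lid_press",c)[:2]])
E
```

```text
[ 0.45649996 -0.232602    0.14844517] [ 2.21346236  3.54909537 -1.57290901]
[138.73184832 207.1831358 ] [([194.3, 229.4], 0.95)]
```

View pics/sc2.png

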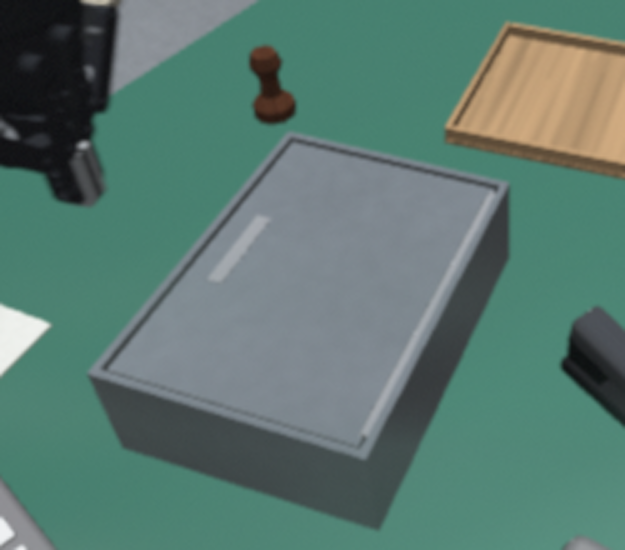

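Request:
jog_arm:
  moves:
    - {"slide": [62,-33,10],"angular": [0,0,0],"fingers": 1}
    - {"slide": [62,-33,20],"angular": [0,0,0],"fingers": 1}
    - {"slide": [62,-33,40],"angular": [0,0,0],"fingers": 1}
    - {"slide": [62,-33,58],"angular": [0,0,0],"fingers": 1}
    - {"slide": [62,-33,58],"angular": [0,0,0],"fingers": 1}
    - {"slide": [62,-33,58],"angular": [0,0,0],"fingers": 1}
    - {"slide": [62,-33,58],"angular": [0,0,0],"fingers": 1}

```text
clock: 2.52
tcp_pos: [0.5006, -0.1899, 0.0933]
orientation: [0.0, 0.987, 0.161, 0.0]
wrist_force: [0.7, -0.5, 1.6]
finger_gap: 0.0
grip_force: 0.0
```

```bash
python3 - <<'E'
from h import *
s=get_state();print(s["tcp_pos"],s["wrist_force"])
for n in("scene","top"):
    c=read_camera(n); print(proj(c,s["tcp_pos"]+[0,0,-.011]),[(x["point"],x["p"]) for x in tip_of("lid_press",c)[:2]]);save(c,n+"3.png")
E
```

```text
[ 0.50064508 -0.18986579  0.09325928] [ 0.67324793 -0.49377208  1.58890114]
[190.80893516 227.20415573] [([198.9, 229.9], 0.82)]
[405.51450862 262.12142886] []
```

View pics/scene3.png

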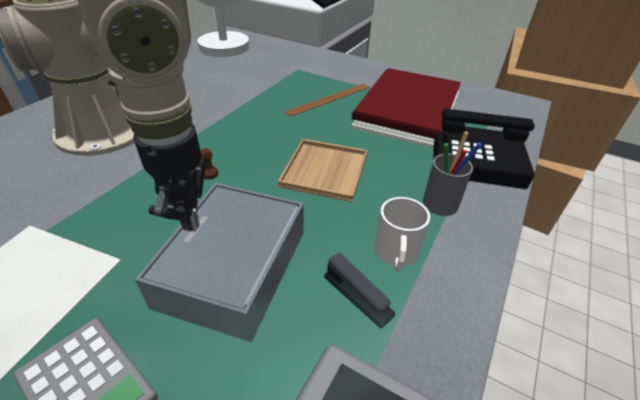

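Request:
jog_arm:
  moves:
    - {"slide": [6,-6,2],"angular": [0,0,0],"fingers": 1}
    - {"slide": [6,-6,4],"angular": [0,0,0],"fingers": 1}
    - {"slide": [6,-6,5],"angular": [0,0,0],"fingers": 1}
    - {"slide": [6,-6,5],"angular": [0,0,0],"fingers": 1}
    - {"slide": [6,-6,5],"angular": [0,0,0],"fingers": 1}

```text
clock: 3.13
tcp_pos: [0.5041, -0.1813, 0.0872]
orientation: [-0.0, 0.987, 0.162, -0.0]
wrist_force: [0.4, -0.0, -0.4]
finger_gap: 0.0001
grip_force: 0.0
```

Request:
jog_arm:
  moves:
    - {"slide": [0,0,1],"angular": [0,0,0],"fingers": 1}
    - {"slide": [0,0,2],"angular": [0,0,0],"fingers": 1}
    - {"slide": [0,0,2],"angular": [0,0,0],"fingers": 1}
    - {"slide": [0,0,2],"angular": [0,0,0],"fingers": 1}

```text
clock: 3.47
tcp_pos: [0.5041, -0.1815, 0.0852]
orientation: [-0.0, 0.987, 0.162, -0.0]
wrist_force: [-1.6, 0.2, -0.4]
finger_gap: 0.0
grip_force: 0.0
```

Request:
jog_arm:
  moves:
    - {"slide": [0,0,1],"angular": [0,0,0],"fingers": 1}
    - {"slide": [0,0,2],"angular": [0,0,0],"fingers": 1}
    - {"slide": [0,0,2],"angular": [0,0,0],"fingers": 1}
    - {"slide": [0,0,2],"angular": [0,0,0],"fingers": 1}

```text
clock: 3.8
tcp_pos: [0.5043, -0.1816, 0.0835]
orientation: [0.0, 0.987, 0.162, 0.0]
wrist_force: [0.4, -0.3, 1.6]
finger_gap: -0.0003
grip_force: 0.8
```

Request:
jog_arm:
  moves:
    - {"slide": [0,0,1],"angular": [0,0,0],"fingers": 1}
    - {"slide": [0,0,2],"angular": [0,0,0],"fingers": 1}
    - {"slide": [0,0,2],"angular": [0,0,0],"fingers": 1}
    - {"slide": [0,0,2],"angular": [0,0,0],"fingers": 1}

```text
clock: 4.13
tcp_pos: [0.5044, -0.1816, 0.0814]
orientation: [0.0, 0.987, 0.162, 0.0]
wrist_force: [0.2, 0.9, 1.8]
finger_gap: 0.0
grip_force: 0.8
```

Request:
jog_arm:
  moves:
    - {"slide": [0,0,1],"angular": [0,0,0],"fingers": 1}
    - {"slide": [0,0,2],"angular": [0,0,0],"fingers": 1}
    - {"slide": [0,0,2],"angular": [0,0,0],"fingers": 1}
    - {"slide": [0,0,2],"angular": [0,0,0],"fingers": 1}

```text
clock: 4.47
tcp_pos: [0.5044, -0.1815, 0.0793]
orientation: [0.0, 0.987, 0.162, 0.0]
wrist_force: [1.0, -0.5, 1.5]
finger_gap: -0.0001
grip_force: 0.8
```

Request:
jog_arm:
  moves:
    - {"slide": [0,0,1],"angular": [0,0,0],"fingers": 1}
    - {"slide": [0,0,2],"angular": [0,0,0],"fingers": 1}
    - {"slide": [0,0,2],"angular": [0,0,0],"fingers": 1}
    - {"slide": [0,0,2],"angular": [0,0,0],"fingers": 1}

```text
clock: 4.8
tcp_pos: [0.5044, -0.1815, 0.0773]
orientation: [0.0, 0.987, 0.162, 0.0]
wrist_force: [2.0, 0.4, 1.5]
finger_gap: -0.0001
grip_force: 0.8
```

Request:
jog_arm:
  moves:
    - {"slide": [0,0,1],"angular": [0,0,0],"fingers": 1}
    - {"slide": [0,0,2],"angular": [0,0,0],"fingers": 1}
    - {"slide": [0,0,2],"angular": [0,0,0],"fingers": 1}
    - {"slide": [0,0,2],"angular": [0,0,0],"fingers": 1}

```text
clock: 5.13
tcp_pos: [0.5043, -0.1815, 0.0753]
orientation: [0.0, 0.987, 0.162, 0.0]
wrist_force: [1.0, -0.1, 1.8]
finger_gap: 0.0003
grip_force: 0.8
```

Request:
jog_arm:
  moves:
    - {"slide": [0,0,1],"angular": [0,0,0],"fingers": 1}
    - {"slide": [0,0,2],"angular": [0,0,0],"fingers": 1}
    - {"slide": [0,0,2],"angular": [0,0,0],"fingers": 1}
    - {"slide": [0,0,2],"angular": [0,0,0],"fingers": 1}

```text
clock: 5.47
tcp_pos: [0.5041, -0.1814, 0.0732]
orientation: [-0.0, 0.987, 0.162, -0.0]
wrist_force: [0.4, -0.1, 1.9]
finger_gap: 0.0002
grip_force: 0.8
```

Request:
jog_arm:
  moves:
    - {"slide": [0,0,1],"angular": [0,0,0],"fingers": 1}
    - {"slide": [0,0,2],"angular": [0,0,0],"fingers": 1}
    - {"slide": [0,0,2],"angular": [0,0,0],"fingers": 1}
    - {"slide": [0,0,2],"angular": [0,0,0],"fingers": 1}

```text
clock: 5.8
tcp_pos: [0.5043, -0.1814, 0.0714]
orientation: [0.0, 0.987, 0.162, 0.0]
wrist_force: [0.4, 1.5, 3.3]
finger_gap: 0.0
grip_force: 1.5
```

Request:
jog_arm:
  moves:
    - {"slide": [0,0,0.5],"angular": [0,0,0],"fingers": 1}
    - {"slide": [0,0,1],"angular": [0,0,0],"fingers": 1}
    - {"slide": [0,0,1],"angular": [0,0,0],"fingers": 1}
    - {"slide": [0,0,1],"angular": [0,0,0],"fingers": 1}

```text
clock: 6.13
tcp_pos: [0.5044, -0.1814, 0.0708]
orientation: [0.0, 0.987, 0.162, 0.0]
wrist_force: [-0.2, 1.4, 7.1]
finger_gap: -0.0003
grip_force: 3.1
```

Request:
jog_arm:
  moves:
    - {"slide": [0,0,0.5],"angular": [0,0,0],"fingers": 1}
    - {"slide": [0,0,1],"angular": [0,0,0],"fingers": 1}
    - {"slide": [0,0,1],"angular": [0,0,0],"fingers": 1}
    - {"slide": [0,0,1],"angular": [0,0,0],"fingers": 1}

```text
clock: 6.47
tcp_pos: [0.5045, -0.1814, 0.0699]
orientation: [0.0, 0.987, 0.162, 0.0]
wrist_force: [0.9, 1.3, 7.3]
finger_gap: -0.0001
grip_force: 3.4
```

Request:
jog_arm:
  moves:
    - {"slide": [0,0,0.5],"angular": [0,0,0],"fingers": 1}
    - {"slide": [0,0,1],"angular": [0,0,0],"fingers": 1}
    - {"slide": [0,0,1],"angular": [0,0,0],"fingers": 1}
    - {"slide": [0,0,1],"angular": [0,0,0],"fingers": 1}

```text
clock: 6.8
tcp_pos: [0.5046, -0.1814, 0.0689]
orientation: [0.0, 0.987, 0.162, 0.0]
wrist_force: [1.5, 2.1, 7.0]
finger_gap: 0.0003
grip_force: 3.2
```

Request:
jog_arm:
  moves:
    - {"slide": [0,0,0.5],"angular": [0,0,0],"fingers": 1}
    - {"slide": [0,0,1],"angular": [0,0,0],"fingers": 1}
    - {"slide": [0,0,1],"angular": [0,0,0],"fingers": 1}
    - {"slide": [0,0,1],"angular": [0,0,0],"fingers": 1}

```text
clock: 7.13
tcp_pos: [0.5047, -0.1814, 0.0683]
orientation: [0.0, 0.987, 0.162, 0.001]
wrist_force: [-0.1, 2.3, 10.4]
finger_gap: -0.0002
grip_force: 4.6
```

Request:
jog_arm:
  moves:
    - {"slide": [0,0,0.3],"angular": [0,0,0],"fingers": 1}
    - {"slide": [0,0,0.6],"angular": [0,0,0],"fingers": 1}
    - {"slide": [0,0,0.6],"angular": [0,0,0],"fingers": 1}
    - {"slide": [0,0,0.6],"angular": [0,0,0],"fingers": 1}

```text
clock: 7.47
tcp_pos: [0.5047, -0.1814, 0.068]
orientation: [0.0, 0.987, 0.162, 0.001]
wrist_force: [-0.4, 1.7, 12.2]
finger_gap: -0.0001
grip_force: 6.0
```

Request:
jog_arm:
  moves:
    - {"slide": [0,0,-20],"angular": [0,0,0],"fingers": 1}
    - {"slide": [-5,0,-60],"angular": [0,0,0],"fingers": 1}
    - {"slide": [-30,0,-90],"angular": [0,0,0],"fingers": 1}
    - {"slide": [-60,0,-120],"angular": [0,0,0],"fingers": 1}
    - {"slide": [-90,0,-140],"angular": [0,0,0],"fingers": 1}
    - {"slide": [-130,0,-150],"angular": [0,0,0],"fingers": 1}
    - {"slide": [-150,0,-170],"angular": [0,0,0],"fingers": 1}
    - {"slide": [-150,0,-170],"angular": [0,0,0],"fingers": 0}
    - {"slide": [-150,0,-170],"angular": [0,0,0],"fingers": 0}
    - {"slide": [-150,0,-170],"angular": [0,0,0],"fingers": 0}

```text
clock: 8.3
tcp_pos: [0.362, -0.2292, 0.2361]
orientation: [-0.0, 0.987, 0.161, -0.0]
wrist_force: [0.8, 0.7, -0.2]
finger_gap: 0.0356
grip_force: 0.0
```

Request:
jog_arm:
  moves:
    - {"slide": [0,0,0],"angular": [0,0,0],"fingers": 0}
    - {"slide": [0,0,0],"angular": [0,0,0],"fingers": 0}
    - {"slide": [0,0,0],"angular": [0,0,0],"fingers": 0}
    - {"slide": [0,0,0],"angular": [0,0,0],"fingers": 0}
    - {"slide": [0,0,0],"angular": [0,0,0],"fingers": 0}
    - {"slide": [0,0,0],"angular": [0,0,0],"fingers": 0}
    - {"slide": [0,0,0],"angular": [0,0,0],"fingers": 0}
    - {"slide": [0,0,0],"angular": [0,0,0],"fingers": 0}
    - {"slide": [0,0,0],"angular": [0,0,0],"fingers": 0}
    - {"slide": [0,0,0],"angular": [0,0,0],"fingers": 0}

```text
clock: 9.13
tcp_pos: [0.362, -0.2293, 0.2368]
orientation: [0.0, 0.987, 0.162, 0.0]
wrist_force: [0.2, 0.9, -0.8]
finger_gap: 0.0853
grip_force: 0.0
```

Request:
jog_arm:
  moves:
    - {"slide": [0,0,0],"angular": [0,0,0],"fingers": 0}
    - {"slide": [0,0,0],"angular": [0,0,0],"fingers": 0}
    - {"slide": [0,0,0],"angular": [0,0,0],"fingers": 0}
    - {"slide": [0,0,0],"angular": [0,0,0],"fingers": 0}
    - {"slide": [0,0,0],"angular": [0,0,0],"fingers": 0}
    - {"slide": [0,0,0],"angular": [0,0,0],"fingers": 0}
    - {"slide": [0,0,0],"angular": [0,0,0],"fingers": 0}
    - {"slide": [0,0,0],"angular": [0,0,0],"fingers": 0}
    - {"slide": [0,0,0],"angular": [0,0,0],"fingers": 0}
    - {"slide": [0,0,0],"angular": [0,0,0],"fingers": 0}

```text
clock: 9.97
tcp_pos: [0.3621, -0.2294, 0.2367]
orientation: [0.0, 0.987, 0.162, 0.0]
wrist_force: [-0.1, -0.3, 0.6]
finger_gap: 0.0853
grip_force: 0.0
```

Request:
jog_arm:
  moves:
    - {"slide": [0,0,0],"angular": [0,0,0],"fingers": 0}
    - {"slide": [0,0,0],"angular": [0,0,0],"fingers": 0}
    - {"slide": [0,0,0],"angular": [0,0,0],"fingers": 0}
    - {"slide": [0,0,0],"angular": [0,0,0],"fingers": 0}
    - {"slide": [0,0,0],"angular": [0,0,0],"fingers": 0}
    - {"slide": [0,0,0],"angular": [0,0,0],"fingers": 0}
    - {"slide": [0,0,0],"angular": [0,0,0],"fingers": 0}
    - {"slide": [0,0,0],"angular": [0,0,0],"fingers": 0}
    - {"slide": [0,0,0],"angular": [0,0,0],"fingers": 0}
    - {"slide": [0,0,0],"angular": [0,0,0],"fingers": 0}

```text
clock: 10.8
tcp_pos: [0.3621, -0.2293, 0.2367]
orientation: [0.0, 0.987, 0.162, -0.0]
wrist_force: [0.7, 0.5, -0.0]
finger_gap: 0.0858
grip_force: 0.0
```

Request:
jog_arm:
  moves:
    - {"slide": [0,0,0],"angular": [0,0,0],"fingers": 0}
    - {"slide": [0,0,0],"angular": [0,0,0],"fingers": 0}
    - {"slide": [0,0,0],"angular": [0,0,0],"fingers": 0}
    - {"slide": [0,0,0],"angular": [0,0,0],"fingers": 0}
    - {"slide": [0,0,0],"angular": [0,0,0],"fingers": 0}
    - {"slide": [0,0,0],"angular": [0,0,0],"fingers": 0}
    - {"slide": [0,0,0],"angular": [0,0,0],"fingers": 0}
    - {"slide": [0,0,0],"angular": [0,0,0],"fingers": 0}
    - {"slide": [0,0,0],"angular": [0,0,0],"fingers": 0}
    - {"slide": [0,0,0],"angular": [0,0,0],"fingers": 0}

```text
clock: 11.63
tcp_pos: [0.3621, -0.2293, 0.2367]
orientation: [0.0, 0.987, 0.162, 0.0]
wrist_force: [0.3, 0.0, -0.0]
finger_gap: 0.0853
grip_force: 0.0
```

```bash
python3 - <<'E'
from h import *
Z=dict(key_fob=.038,tag_c=.037,keybox_floor=.03,tray_in=.005)
for m in("top","scene"):
    c=read_camera(m); save(c,m+"4.png")
    if m=="top": cv2.imwrite("pics/top4c.png",cv2.resize(c["color"][140:320,300:500,::-1],(640,576),interpolation=cv2.INTER_CUBIC))
    for k,z in Z.items():
        for n,f in (("tip",tip_of),("look",look_for)):
            print(m,k,n,[(np.round(x["point"],1).tolist(),round(x["p"],2),at(c,x["point"],z).round(4).tolist()) for x in f(k,c)[:2]])
s=get_state();print(s["clock"],s["tcp_pos"],s["finger_gap"],s["wrist_force"])
E
```

```text
top key_fob tip [([416.1, 230.7], 0.92, [0.5619, -0.2242, 0.038])]
top key_fob look [([413.1, 232.2], 0.87, [0.5589, -0.218, 0.038])]
top tag_c tip [([362.7, 242.6], 0.65, [0.5391, -0.1151, 0.037])]
top tag_c look [([364.0, 244.3], 0.69, [0.5357, -0.1177, 0.037])]
top keybox_floor tip [([387.2, 234.9], 0.94, [0.5543, -0.1666, 0.03])]
top keybox_floor look []
top tray_in tip [([301.3, 131.4], 0.61, [0.7785, 0.0072, 0.005]), ([235.3, 235.3], 0.57, [0.5576, 0.1458, 0.005])]
top tray_in look [([231.5, 234.5], 0.79, [0.5593, 0.1536, 0.005])]
scene key_fob tip [([206.7, 279.9], 0.97, [0.5614, -0.2318, 0.038])]
scene key_fob look [([210.8, 280.3], 0.88, [0.5671, -0.2292, 0.038]), ([399.1, 230.3], 0.32, [0.7741, 0.0173, 0.038])]
scene tag_c tip [([241.9, 231.4], 0.57, [0.543, -0.1246, 0.037])]
scene tag_c look [([239.6, 233.2], 0.83, [0.5423, -0.1299, 0.037])]
scene keybox_floor tip []
scene keybox_floor look [([231.3, 259.5], 0.74, [0.5626, -0.1777, 0.03])]
scene tray_in tip [([326.7, 168.8], 0.61, [0.5617, 0.1447, 0.005])]
scene tray_in look [([332.7, 168.8], 0.6, [0.5731, 0.1517, 0.005])]
12.5333 [ 0.36207008 -0.22932725  0.23672693] 0.08527655253332031 [-0.66389746  0.05342063 -0.85725038]
```

View pics/top4c.png

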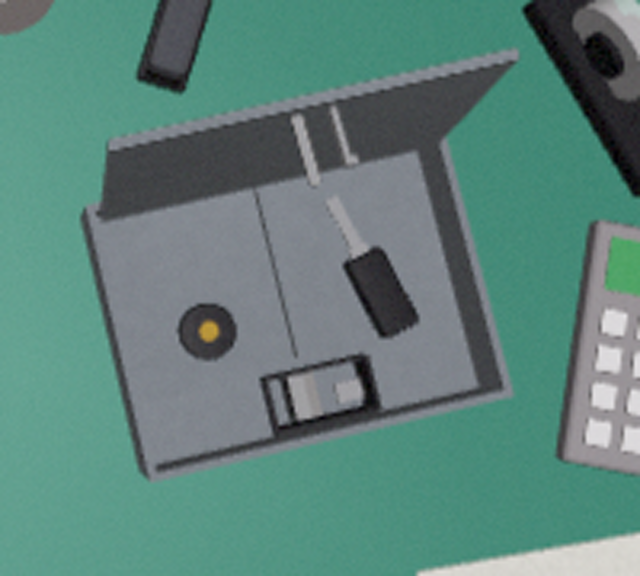

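View pics/scene4.png

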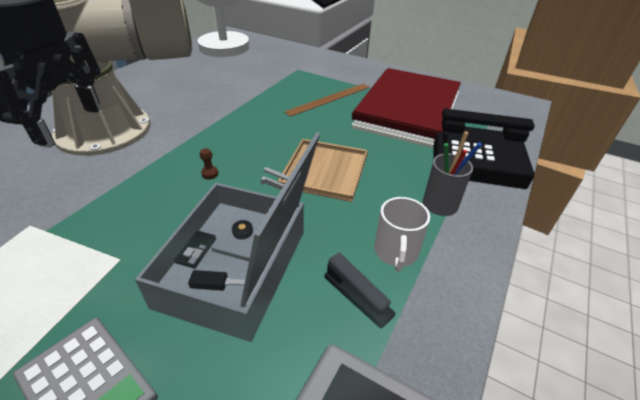

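The lid stands fully open. The key is in the right half, with its fob at about crop (380,292) and blade tip at (333,200). The tag is in the left half at (208,331). Two prongs on the lid come close to the blade tip at crop (318,185) and (353,163).

```bash
cat > box.py <<'E'
import numpy as np
C=np.array([.555,-.169]);a=np.radians(12)
def inbox(P): d=np.array(P)[:2]-C; return np.array([d[0]*np.cos(a)+d[1]*np.sin(a),-d[0]*np.sin(a)+d[1]*np.cos(a)])*1000
E
python3 - <<'E'
from h import *; from box import *
c=read_camera("top"); P=lambda u,v,z: at(c,(300+u/3.2,140+v/3.2),z)
t=[P(345,262,.046),P(375,248,.046),P(418,322,.046),P(385,338,.046)]
k=np.mean(t,0); d=t[0]+t[1]-t[2]-t[3]; print("fob top",k,np.degrees(np.arctan2(d[1],d[0])),np.linalg.norm(d)/2,np.linalg.norm(t[0]-t[1]))
b=P(333,200,.038); d=b-k; print("tip",b,inbox(b),np.degrees(np.arctan2(d[1],d[0])),np.linalg.norm(d))
d=b-P(360,250,.038);print(np.degrees(np.arctan2(d[1],d[0])))
for z in(.17,.2): print("prongs",inbox(P(318,185,z)),inbox(P(353,163,z)),inbox(P(297,115,z)))
# refine with scene: segment dark fob
g=cv2.cvtColor(c["color"],cv2.COLOR_RGB2GRAY)
m=np.zeros_like(g);m[215:248,404:434]=(g[215:248,404:434]<60)
n,l,st,ce=cv2.connectedComponentsWithStats(m); i=1+np.argmax(st[1:,4]); ys,xs=np.where(l==i)
r=cv2.minAreaRect(np.c_[xs,ys].astype(np.float32)); print(r, at(c,r[0],.042),inbox(at(c,r[0],.042)))
q=cv2.boxPoints(r); W=[at(c,p,.042) for p in q]
for i in range(4):
    e=W[i]-W[i-1]; print(np.linalg.norm(e),np.degrees(np.arctan2(e[1],e[0])))
s=get_state(); r=Rt(s).as_matrix(); kk=np.array([.5625,-.228,.13]); print("slide to",r.T@(kk-s["tcp_pos"])*1000)
E
```

```text
fob top [ 0.56015328 -0.22786165  0.046     ] 27.357832671420343 0.05321209769052785 0.021186622851351013
tip [ 0.61960052 -0.20163477  0.038     ] [ 56.40369808 -45.35282633] 23.80606488520097 0.06546620715087371
26.743130904206442
prongs [58.69877244 -5.42931541] [ 66.2089252  -26.86395156] [98.20851062 -3.42944358]
prongs [56.62102752  2.03310882] [ 63.81281104 -18.49287351] [94.45587491  3.94820239]
((418.6000671386719, 231.20001220703125), (25.938386917114258, 13.416407585144043), 63.43495178222656) [ 0.56065981 -0.22821332  0.042     ] [ -6.77500752 -59.09610816]
0.05173403379605708 24.978278938103475
0.027619330922165727 -64.4276415026595
0.05186415846616122 -155.18291975824653
0.027472374837638053 115.30457038012533
slide to [190.38479898  62.70037793 106.7107687 ]
```

Request:
jog_arm:
  moves:
    - {"slide": [40,13,20],"angular": [0,0,-4],"fingers": 0.45}
    - {"slide": [80,26,45],"angular": [0,0,-7.4],"fingers": 0.45}
    - {"slide": [115,38,65],"angular": [0,0,-7.4],"fingers": 0.45}
    - {"slide": [150,50,85],"angular": [0,0,-7.4],"fingers": 0.45}
    - {"slide": [175,58,100],"angular": [0,0,-7.4],"fingers": 0.45}
    - {"slide": [188.5,62,110],"angular": [0,0,-7.4],"fingers": 0.45}
    - {"slide": [188.5,62,125],"angular": [0,0,-7.4],"fingers": 0.45}
    - {"slide": [188.5,62,135],"angular": [0,0,-7.4],"fingers": 0.45}
    - {"slide": [188.5,62,135],"angular": [0,0,-7.4],"fingers": 0.45}
    - {"slide": [188.5,62,135],"angular": [0,0,-7.4],"fingers": 0.45}

```text
clock: 13.42
tcp_pos: [0.5595, -0.2277, 0.1012]
orientation: [-0.001, 0.974, 0.225, -0.001]
wrist_force: [-0.3, -0.1, 0.0]
finger_gap: 0.047
grip_force: 0.0
```

```bash
python3 - <<'E'
from h import *
s=get_state();print(s["tcp_pos"],s["finger_gap"],s["wrist_force"],Rt(s).as_matrix().round(3).tolist())
a=read_camera("scene");b=read_camera("top")
f=lambda c,q:cv2.resize(c["color"][q[0]:q[0]+170,q[1]:q[1]+200,::-1],(400,340),interpolation=cv2.INTER_CUBIC)
cv2.imwrite("pics/p5.png",np.hstack([f(a,(160,120)),f(b,(140,320))]))
print(proj(a,s["tcp_pos"]),proj(b,s["tcp_pos"]))
for c in(a,b):
    print([(x["point"],x["p"],at(c,x["point"],.038)) for x in tip_of("key_fob",c)[:1]])
E
```

```text
[ 0.55949853 -0.22767495  0.1012392 ] 0.04702754760802975 [-0.32244067 -0.10774028  0.02388749] [[0.899, 0.438, -0.002], [0.438, -0.899, 0.001], [-0.001, -0.002, -1.0]]
[200.03015662 250.00473502] [426.83832113 230.53493856]
[([229.4, 255.2], 0.71, array([ 0.55944671, -0.17696283,  0.038     ]))]
[([415.3, 232.4], 0.51, array([ 0.55845426, -0.2224704 ,  0.038     ]))]
```

View pics/p5.png

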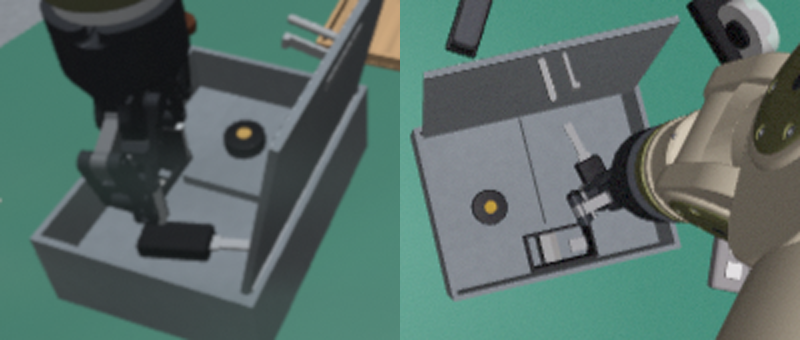

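The fingers are above the fob (left panel, fob at about (178,240)) and clear of the lid. Next I descend.

Request:
jog_arm:
  moves:
    - {"slide": [1,0,15],"angular": [0,0,0],"fingers": 0.45}
    - {"slide": [1,0,30],"angular": [0,0,0],"fingers": 0.45}
    - {"slide": [1,0,42],"angular": [0,0,0],"fingers": 0.45}
    - {"slide": [1,0,50],"angular": [0,0,0],"fingers": 0.45}
    - {"slide": [1,0,54],"angular": [0,0,0],"fingers": 0.45}
    - {"slide": [1,0,58],"angular": [0,0,0],"fingers": 0.45}
    - {"slide": [1,0,58],"angular": [0,0,0],"fingers": 0.45}
    - {"slide": [1,0,58],"angular": [0,0,0],"fingers": 0.45}

```text
clock: 14.28
tcp_pos: [0.5617, -0.2277, 0.0443]
orientation: [0.0, 0.974, 0.225, 0.0]
wrist_force: [-0.6, -0.4, -0.8]
finger_gap: 0.0468
grip_force: 0.0
```

Request:
jog_arm:
  moves:
    - {"slide": [0,0,0],"angular": [0,0,0],"fingers": 0.6}
    - {"slide": [0,0,0],"angular": [0,0,0],"fingers": 0.7}
    - {"slide": [0,0,0],"angular": [0,0,0],"fingers": 0.8}
    - {"slide": [0,0,0],"angular": [0,0,0],"fingers": 0.9}
    - {"slide": [0,0,0],"angular": [0,0,0],"fingers": 1}
    - {"slide": [0,0,0],"angular": [0,0,0],"fingers": 1}
    - {"slide": [0,0,0],"angular": [0,0,0],"fingers": 1}
    - {"slide": [0,0,0],"angular": [0,0,0],"fingers": 1}
  squeeze: 30

```text
clock: 14.95
tcp_pos: [0.562, -0.2279, 0.0446]
orientation: [0.001, 0.974, 0.225, 0.001]
wrist_force: [-0.5, -0.5, 5.5]
finger_gap: 0.0251
grip_force: 30.9
```

Request:
jog_arm:
  moves:
    - {"slide": [0,0,-5],"angular": [0,0,0],"fingers": 1}
    - {"slide": [0,0,-12],"angular": [0,0,0],"fingers": 1}
    - {"slide": [0,0,-25],"angular": [0,0,0],"fingers": 1}
    - {"slide": [0,0,-40],"angular": [0,0,0],"fingers": 1}
    - {"slide": [0,0,-55],"angular": [0,0,0],"fingers": 1}
    - {"slide": [-10,-2,-70],"angular": [0,0,0],"fingers": 1}
    - {"slide": [-30,-7,-75],"angular": [0,0,0],"fingers": 1}
    - {"slide": [-60,-15,-80],"angular": [0,0,0],"fingers": 1}
    - {"slide": [-87,-22,-85],"angular": [0,0,0],"fingers": 1}
    - {"slide": [-87,-22,-85],"angular": [0,0,0],"fingers": 1}

```text
clock: 15.78
tcp_pos: [0.4694, -0.2457, 0.1296]
orientation: [-0.001, 0.975, 0.224, -0.001]
wrist_force: [-0.4, -0.1, -1.5]
finger_gap: 0.0252
grip_force: 30.3
```

```bash
python3 - <<'E'
from h import *
s=get_state();print(s["tcp_pos"],s["finger_gap"],s["grip_force"],s["wrist_force"])
a=read_camera("scene");b=read_camera("top")
f=lambda c,q:cv2.resize(c["color"][q[0]:q[0]+170,q[1]:q[1]+200,::-1],(400,340),interpolation=cv2.INTER_CUBIC)
cv2.imwrite("pics/p6.png",np.hstack([f(a,(140,90)),f(b,(140,320))]))
for c in(a,b):
    print([(x["point"],x["p"],at(c,x["point"],s["tcp_pos"][2]-.007)) for x in tip_of("key_fob",c)[:1]])
    print([(x["point"],x["p"],at(c,x["point"],.005)) for x in tip_of("tray_in",c)[:1]])
r=Rt(s).as_matrix(); 
key=r[:,0]*.02; T=np.array([.557,.143,.13]); print("tray slide",r.T@(T-key-s["tcp_pos"])*1000, r.round(3).tolist())
E
```

```text
[ 0.46936026 -0.2456639   0.12957666] 0.025175369838145428 30.27633547782898 [-0.44067691 -0.13284427 -1.54810378]
[([140.0, 222.1], 0.75, array([ 0.46656798, -0.24435328,  0.12257666]))]
[([324.1, 167.1], 0.96, array([0.55374568, 0.14714319, 0.005     ]))]
[([440.5, 280.5], 0.71, array([ 0.46846576, -0.24262004,  0.12257666]))]
[([233.8, 236.1], 0.91, array([0.55595366, 0.14883781, 0.005     ]))]
tray slide [ 228.48985762 -311.43717332   -0.45335996] [[0.9, 0.436, -0.003], [0.436, -0.9, 0.001], [-0.002, -0.002, -1.0]]
```

View pics/p6.png

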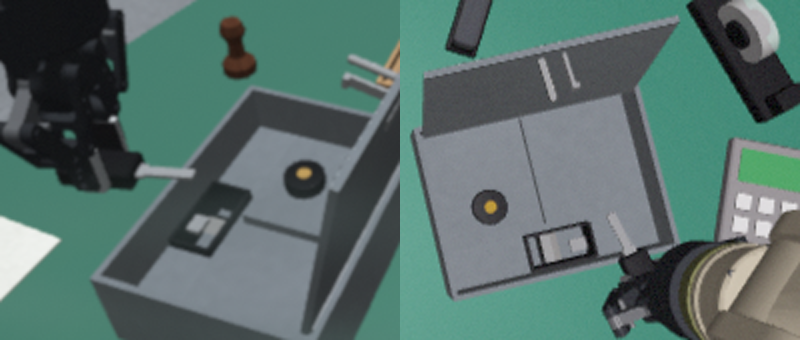

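The key is held level with its blade forward, and the lid and tag are untouched. Next I carry it to the tray.

Request:
jog_arm:
  moves:
    - {"slide": [20,-28,-10],"angular": [0,0,0],"fingers": 1}
    - {"slide": [40,-56,-15],"angular": [0,0,0],"fingers": 1}
    - {"slide": [63,-86,-15],"angular": [0,0,0],"fingers": 1}
    - {"slide": [86,-118,-15],"angular": [0,0,0],"fingers": 1}
    - {"slide": [109,-150,-15],"angular": [0,0,0],"fingers": 1}
    - {"slide": [132,-182,-15],"angular": [0,0,0],"fingers": 1}
    - {"slide": [155,-213,-15],"angular": [0,0,0],"fingers": 1}
    - {"slide": [178,-245,-10],"angular": [0,0,0],"fingers": 1}
    - {"slide": [200,-276,0],"angular": [0,0,0],"fingers": 1}
    - {"slide": [215,-296,10],"angular": [0,0,0],"fingers": 1}

```text
clock: 16.92
tcp_pos: [0.5379, 0.1186, 0.1185]
orientation: [-0.0, 0.974, 0.227, 0.001]
wrist_force: [-0.4, -0.0, -1.2]
finger_gap: 0.0252
grip_force: 30.3
```

Request:
jog_arm:
  moves:
    - {"slide": [13,-18,10],"angular": [0,0,0],"fingers": 1}
    - {"slide": [13,-18,30],"angular": [0,0,0],"fingers": 1}
    - {"slide": [13,-18,50],"angular": [0,0,0],"fingers": 1}
    - {"slide": [13,-18,70],"angular": [0,0,0],"fingers": 1}
    - {"slide": [13,-18,70],"angular": [0,0,0],"fingers": 1}
    - {"slide": [13,-18,70],"angular": [0,0,0],"fingers": 1}

```text
clock: 17.42
tcp_pos: [0.5398, 0.1368, 0.0474]
orientation: [-0.0, 0.974, 0.225, -0.002]
wrist_force: [-0.0, -0.5, -0.0]
finger_gap: 0.0253
grip_force: 30.3
```

```bash
python3 - <<'E'
from h import *
s=get_state();print(s["tcp_pos"],s["finger_gap"],s["grip_force"],s["wrist_force"])
a=read_camera("scene");b=read_camera("top")
f=lambda c,q:cv2.resize(c["color"][q[0]:q[0]+170,q[1]:q[1]+200,::-1],(400,340),interpolation=cv2.INTER_CUBIC)
cv2.imwrite("pics/p7.png",np.hstack([f(a,(60,230)),f(b,(150,150))]))
for c in(a,b): print([(x["point"],x["p"],at(c,x["point"],s["tcp_pos"][2]-.007)) for x in tip_of("key_fob",c)[:1]])
E
```

```text
[0.53976576 0.13677606 0.04743363] 0.025273080445383747 30.28579294681549 [-0.00646726 -0.52982222 -0.00853795]
[([315.5, 154.0], 0.61, array([0.53692682, 0.13655668, 0.04043363]))]
[([232.0, 244.4], 0.37, array([0.53844502, 0.14617408, 0.04043363]))]
```

View pics/p7.png

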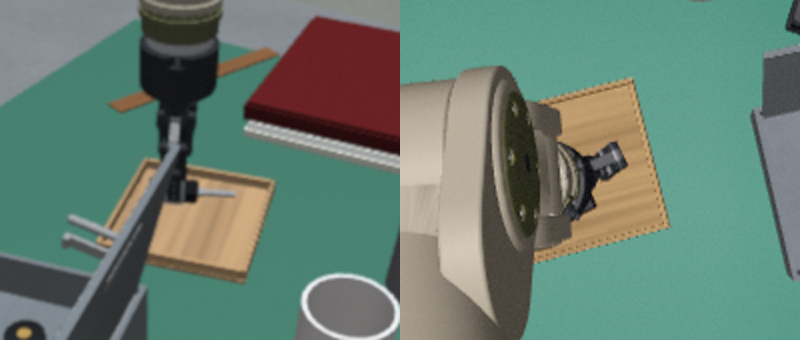

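Over the tray, key level. Now I lower it until it touches.

Request:
jog_arm:
  moves:
    - {"slide": [0,0,8],"angular": [0,0,0],"fingers": 1}
    - {"slide": [0,0,16],"angular": [0,0,0],"fingers": 1}
    - {"slide": [0,0,22],"angular": [0,0,0],"fingers": 1}
    - {"slide": [0,0,25],"angular": [0,0,0],"fingers": 1}
    - {"slide": [0,0,25.5],"angular": [0,0,0],"fingers": 1}
    - {"slide": [0,0,26],"angular": [0,0,0],"fingers": 1}
    - {"slide": [0,0,26],"angular": [0,0,0],"fingers": 1}
    - {"slide": [0,0,26],"angular": [0,0,0],"fingers": 1}

```text
clock: 18.28
tcp_pos: [0.541, 0.1363, 0.0229]
orientation: [0.0, 0.974, 0.225, 0.0]
wrist_force: [0.6, -0.0, -0.8]
finger_gap: 0.0255
grip_force: 30.3
```

Request:
jog_arm:
  moves:
    - {"slide": [0,0,0.5],"angular": [0,0,0],"fingers": 1}
    - {"slide": [0,0,1],"angular": [0,0,0],"fingers": 1}
    - {"slide": [0,0,1],"angular": [0,0,0],"fingers": 1}

```text
clock: 18.53
tcp_pos: [0.5409, 0.1363, 0.0218]
orientation: [0.0, 0.974, 0.225, 0.0]
wrist_force: [0.4, -0.2, -1.7]
finger_gap: 0.0251
grip_force: 30.3
```

Request:
jog_arm:
  moves:
    - {"slide": [0,0,0.5],"angular": [0,0,0],"fingers": 1}
    - {"slide": [0,0,1],"angular": [0,0,0],"fingers": 1}
    - {"slide": [0,0,1.5],"angular": [0,0,0],"fingers": 1}
    - {"slide": [0,0,1.5],"angular": [0,0,0],"fingers": 1}

```text
clock: 18.87
tcp_pos: [0.5407, 0.1363, 0.0201]
orientation: [0.0, 0.974, 0.225, -0.0]
wrist_force: [0.3, -0.0, -0.3]
finger_gap: 0.0251
grip_force: 30.3
```

Request:
jog_arm:
  moves:
    - {"slide": [0,0,0.5],"angular": [0,0,0],"fingers": 1}
    - {"slide": [0,0,0.7],"angular": [0,0,0],"fingers": 1}
    - {"slide": [0,0,0.7],"angular": [0,0,0],"fingers": 1}

```text
clock: 19.12
tcp_pos: [0.5408, 0.1363, 0.0196]
orientation: [0.0, 0.974, 0.225, 0.0]
wrist_force: [-1.2, -0.4, 0.9]
finger_gap: 0.0248
grip_force: 30.4
```

Request:
jog_arm:
  moves:
    - {"slide": [0,0,0.4],"angular": [0,0,0],"fingers": 1}
    - {"slide": [0,0,0.6],"angular": [0,0,0],"fingers": 1}
    - {"slide": [0,0,0.6],"angular": [0,0,0],"fingers": 1}
    - {"slide": [0,0,0.6],"angular": [0,0,0],"fingers": 1}

```text
clock: 19.45
tcp_pos: [0.5408, 0.1363, 0.0196]
orientation: [0.0, 0.974, 0.225, 0.0]
wrist_force: [-2.4, -0.5, 5.1]
finger_gap: 0.0251
grip_force: 31.1
```

Request:
jog_arm:
  moves:
    - {"slide": [0,0,0],"angular": [0,0,0],"fingers": 0.6}
    - {"slide": [0,0,0],"angular": [0,0,0],"fingers": 0.5}
    - {"slide": [0,0,0],"angular": [0,0,0],"fingers": 0.45}
    - {"slide": [0,0,0],"angular": [0,0,0],"fingers": 0.45}
    - {"slide": [0,0,0],"angular": [0,0,0],"fingers": 0.45}
    - {"slide": [0,0,-10],"angular": [0,0,0],"fingers": 0.45}
    - {"slide": [0,0,-30],"angular": [0,0,0],"fingers": 0.45}
    - {"slide": [0,0,-60],"angular": [0,0,0],"fingers": 0.45}
    - {"slide": [0,0,-100],"angular": [0,0,0],"fingers": 0.45}
    - {"slide": [0,0,-140],"angular": [0,0,0],"fingers": 0.45}

```text
clock: 20.28
tcp_pos: [0.5397, 0.1362, 0.1603]
orientation: [-0.0, 0.974, 0.225, -0.001]
wrist_force: [1.1, 0.1, 1.0]
finger_gap: 0.0467
grip_force: 0.0
```

Request:
jog_arm:
  moves:
    - {"slide": [-30,0,-30],"angular": [0,0,0],"fingers": 0.45}
    - {"slide": [-70,0,-40],"angular": [0,0,0],"fingers": 0.45}
    - {"slide": [-100,0,-50],"angular": [0,0,0],"fingers": 0.45}
    - {"slide": [-130,0,-60],"angular": [0,0,0],"fingers": 0.45}
    - {"slide": [-130,0,-60],"angular": [0,0,0],"fingers": 0.45}
    - {"slide": [-130,0,-60],"angular": [0,0,0],"fingers": 0.45}
    - {"slide": [-130,0,-60],"angular": [0,0,0],"fingers": 0.45}
    - {"slide": [-130,0,-60],"angular": [0,0,0],"fingers": 0.45}

```text
clock: 20.95
tcp_pos: [0.4248, 0.0795, 0.2189]
orientation: [0.0, 0.974, 0.225, 0.0]
wrist_force: [0.5, -0.2, 0.9]
finger_gap: 0.0473
grip_force: 0.0
```

```bash
python3 - <<'E'
from h import *
s=get_state();print(s["clock"],s["tcp_pos"],s["wrist_force"])
a=read_camera("scene");b=read_camera("top")
f=lambda c,q:cv2.resize(c["color"][q[0]:q[0]+200,q[1]:q[1]+200,::-1],(400,400),interpolation=cv2.INTER_CUBIC)
cv2.imwrite("pics/p8.png",np.hstack([f(a,(110,200)),f(b,(130,170))]))
for c in(a,b): print([(x["point"],x["p"],at(c,x["point"],.013)) for x in tip_of("key_fob",c)[:1]])
E
```

```text
20.95 [0.42476804 0.07947418 0.21894595] [ 0.50335524 -0.16817027  0.91688395]
[([317.4, 164.8], 0.73, array([0.54199475, 0.13726192, 0.013     ]))]
[([236.0, 244.7], 0.8, array([0.53804805, 0.14279645, 0.013     ]))]
```

View pics/p8.png

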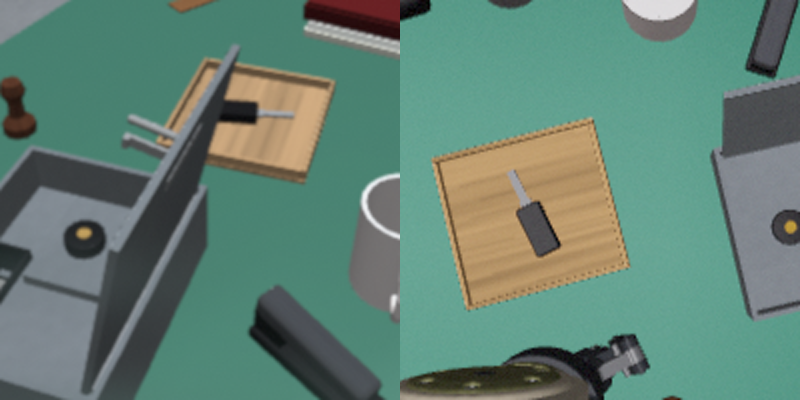

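The key lies flat in the middle of the tray (right panel, about (532,215)). The tag is still in the box, the lid is open and the arm is clear.

```bash
python3 -c "
from workcell import *
print(hand_in())"
```

```text
the job is handed in; nothing more can be done
None
```

The job is done and handed in at about 21 s: the lid was pressed with about 12 N at the last reading and swung open by itself, the scooter key was set down flat in the tray and let go, and the round tag is still in the box; no verdict came back.

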